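Clamp a stone slice in the bonding jig

TASK

Gently push the carrier with the stone slice along its rails until it is fully home against the stop, then screw the clamp knob down until the foot just touches the stone and give it a quarter turn more, no further. Leave the knob and carrier like that and leave the other things on the bench alone.

Things in the scene. Friction and masses are not known exactly. Their poses are not given: they have to be found in the camera images.
- jig: Fixed aluminium base plate of the jig, 220 x 130 x 12 mm, on the bench. Origin on the bench straight under the knob's axis; +x is the way the carrier is pushed in, z up. The plate runs from x -160 to +60 mm. Two steel rails, tops 20 mm above the bench, form a 48 mm wide channel along x.
- fence: Fixed dark steel stop across the far end of the channel, 12 x 60 x 14 mm. Its near face is 35 mm beyond the knob's axis (+x of the jig); top 26 mm above the bench. The carrier's far end must rest against it; bumping or pushing against it with more than 40 N is too hard.
- clamp: Fixed grey bridge over the channel, cross-beam top 80 mm above the bench, posts 100 mm apart. Carries the knob on top and below it a sprung foot, 24 mm across, that goes down onto the stone. At first touch the preloaded spring presses with 40 N; a quarter turn later with 48 N. Origin on the plate's top, on the knob's axis.
- knob (a joint): Clamp knob angle (rad), grows clockwise from above, screwing the foot down 3.2 mm a rad. At 0 its grip bar lies along the jig's x. Starts at 0 to 0.5, foot 3 to 10 mm above the stone; angle of touch not known beforehand. Drag 0.18 N m either way; first touch adds a step of about 0.13 N m, growing to 0.15 a quarter turn later. Stays where left, keeps its height, travel to 7 rad.
- knob_grip (a point): Point on the knob's axis 12 mm below the top of its grip bar, about 108 mm above the bench. The bar is grey, 50 mm long, 14 mm thick (pinch it across these flat sides) and 30 mm high, on a black disc 44 mm across whose top is 18 mm below this point. A white line on top marks the bar's end that is towards the jig's -x at angle 0.
- carrier: Loose aluminium bar, 150 x 46 x 10 mm, about 0.3 kg, lying in the channel, 30 to 55 mm short of home. Origin on its underside under the middle of the stone, a grey slice 40 x 28 x 8 mm on top. x along it, towards the stop; far end at x +35 mm, near end -115 mm. Home: far end against the stop, origin under the knob's axis (at the jig's x, y).
- tab_top (a point): Middle of the top of the carrier's steel upright grip tab, near its robot end (100 mm towards the robot from the stone's middle), 72 mm above the bench. The tab is 16 mm wide across the channel, 24 mm along it and rises 50 mm above the bar; pinch it across its 16 mm width or push its robot side. Sliding takes 2 to 10 N.
- bottle: Loose brown glass bottle with black cap, 56 mm across, 110 mm high, beside the jig. Origin under its middle. Leave alone.
- slidebox: Loose wooden slide box, 87 x 57 x 36 mm, beside the jig. Origin under its middle. Leave alone.
- jar: Loose low glass jar with white lid, 60 mm across, 55 mm high, beside the jig. Origin under its middle. Leave alone.
Things that resemble listed ones, but are neither listed nor needed, are in the scene too. Leave any turquoise look-alike of the carrier alone.

How it is judged:
On the way:
1. the carrier is fully home against the stop, the foot not yet on the stone (x of carrier in the frame of jig above -0.0025 m and contact force between clamp and carrier below 1 N), for 0.2 s.
At the end, for the whole second after the job is handed in: The carrier stands within 2.5 mm of the stop and at rest, and the foot presses the stone with 45.3 to 50.9 N, which is a quarter turn past first touch give or take 30 degrees; the other things are where they were (x of carrier in the frame of jig above -0.0025 m and contact force between clamp and carrier between 45.3 and 50.9 N and linear speed of carrier below 0.02 m/s).
It fails at once if the carrier strikes or is pushed against the stop with more than 40 N (contact force between carrier and fence above 40 N).
It fails at once if the clamp is over-tightened: the foot presses the stone with more than 53.5 N (about 60 degrees past the quarter turn) (contact force between clamp and carrier above 53.5 N).
It fails at once if the bottle, slide box or jar is moved by more than 20 mm (distance of any of bottle, slidebox, jar from where it was at the start of the episode above 0.02 m).
It also fails if it takes over 72 s, if anything falls off the work surface, if the arm or the gripper's body presses on something with over 40 N, if the wrist force passes 120 N, or if a joint passes its speed limit or range.

ROBOT

A 6-joint arm with a two-finger parallel gripper is mounted at the origin on the work surface. World frame = base frame: x ahead of the robot, y to its left, z up, the work surface at z = 0. Lengths are in m, angles in rad, forces in N, time in s.
With the tool pointing down it reaches from about 0.3 to 0.75 m from the base axis. Payload 8.5 kg.
Tool frame: the origin (TCP) lies between the finger pads; the fingertips stand 22 mm ahead of it and the grasp point (between the pads) lies 3 mm ahead of it; z points along the fingers, y is the line along which they close (so a half turn about z gives the same grasp; the last joint's range is limited). The gripper opens to 85 mm and grips with 20 to 120 N. Pads are 22 mm wide; open, the fingers measure 114 mm over their backs; the gripper's body (76 mm by 85 mm) begins 54 mm behind the grasp point. The pads swing forward as they close: fully open they stand 13 mm farther back than shut.
Start: joints at [1.121, 0.381, 1.297, -0, 1.464, -0.215], TCP at [0.128, 0.535, 0.221] pointing down, gripper open.
Joint ranges: [-3.11, 3.11], [-0.89, 2.33], [0.22, 2.48], [-1.42, 4.56], [0.17, 2.85], [-2.88, 2.88]. Speed limits (rad/s): [2.39, 2.39, 3.14, 3.14, 3.14, 3.14].

INTERFACE

Orientations are given as a unit quaternion [x, y, z, w].
In Python, from plant import manip, grip, telemetry, imaging gives the robot as it stands. Calls block until the motion is done:
- manip.move_pose(position, orientation): joint-space move of the TCP to a pose.
- manip.servo_line(position, orientation=None, rate=0.15, until_force=None): straight line of the TCP; orientation=None keeps the orientation; rate is the mean speed in m/s. With until_force (N) it stops when the force on the tool has changed by that much, and returns True; else False.
- manip.goto_joints(angles): joint-space move.
- grip(opening, effort=None): finger opening in m; effort is the grip in N (None keeps the last); returns when the fingers have stopped.
- manip.dwell(seconds).
- manip.solve_ik(position, orientation): joint angles nearest the present ones, or None.
- telemetry.get_obs(): the state.
- imaging.grab_frame(name): name is "side" or "top"; returns a dict with "pixels" (480x640x3 uint8, red, green, blue), "fx", "fy", "cx", "cy" (pixels), "cam_to_world" (4x4, takes a point from camera to world coordinates). Camera axes: x right, y up, looking along -z (the intrinsics and any distortion apply to the point x, -y, -z); pixel columns grow to the right and rows downward; lengths in m; the calibration is good to about 2 mm. A picture is of the moment at which its call begins. There is no depth.
A pose or a line that the arm cannot do raises manip.IKError and nothing moves.
- manip.job_done(): hands the job in; it is judged then, once.
Trained networks look in the newest picture that a camera, given by its name, has taken for a name from the list of things; names that differ only in an ending like _2 or _b are one class to them, and where a whole thing is asked for, a point or a joint stands for the part that bears it (a point fixed in the world has none). Each returns a list of dicts, best first, with "confidence" (0 to 1); they miss things now and then, are a little off and sometimes report something else, mostly with a low value. They report only what shows in the picture. A call takes as long as a camera call. They do not tell look-alikes from the thing itself.
- imaging.find_in(name, camera): "rect" ([left, top, right, bottom] in pixels, round what is visible of it).
- imaging.cut_out(name, camera): "region" (480x640 bool, what is visible of it) and "rect" ([left, top, right, bottom] in pixels, round what is visible of it).
- imaging.place_of(name, camera): "point" ([column, row] in pixels: a listed point, or the origin of a listed thing).
The state is a dict: "time": time; "joint_positions": joint angles; "joint_velocities": joint speeds; "tau": joint torques, N m; "tool_pos": TCP position; "tcp_rot": TCP orientation; "wrist_force": force on the tool from outside, world axes, zero at the start; "wrist_torque": the same for the moment, N m; "gripper_width": finger opening in m; "grip_force": force on a finger pad.
Only numpy, scipy, OpenCV 4.12 (cv2) and the standard library are available. Lean on these libraries where they do the work, as an engineer would, in place of code of your own. Each camera call takes 0.05 s, during which the arm holds its last target. There are 200 camera calls.

## Working session

There is one attempt and no reset: what is moved stays moved. The work goes in short steps, each a Python script; the robot and the scene stay as the last script left them, time stands still between calls to the robot, and variables do not carry over. Pictures are saved under pics/ and viewed, at most 10 in all, crops included, and the job is handed in when it is done.

```bash
mkdir -p pics; ls; python3 - <<'E'
from plant import manip, grip, telemetry, imaging
import cv2
for c in ("top","side"):
    f=imaging.grab_frame(c); cv2.imwrite(f"pics/{c}0.png",f["pixels"][:,:,::-1])
    print(c,f["fx"],f["fy"],f["cx"],f["cy"],f["cam_to_world"],[k for k in f])
    for n in ("jig","clamp","knob_grip","carrier","tab_top","fence"):
        print(n,[(round(d["confidence"],2),[round(float(v),1) for v in d["point"]]) for d in imaging.place_of(n,c)[:3]])
print(telemetry.get_obs())
E
```

```text
pics
top 499.16744820937015 499.16744820937015 313.6776882086095 243.7290037395433 [[-0.0293588   0.99919179 -0.02745606  0.53058635]
 [-0.99956486 -0.02926919  0.00366008  0.04160377]
 [ 0.00285351  0.02755157  0.99961631  0.92374361]
 [ 0.          0.          0.          1.        ]] ['pixels', 'fx', 'fy', 'cx', 'cy', 'cam_to_world']
jig [(0.8, [267.2, 210.9]), (0.72, [259.3, 207.6])]
clamp [(0.74, [268.3, 211.1])]
knob_grip [(0.95, [260.7, 208.6]), (0.74, [266.9, 228.0]), (0.44, [267.0, 213.7])]
carrier [(0.74, [233.1, 346.6]), (0.66, [296.0, 132.8]), (0.56, [264.3, 229.0])]
tab_top [(0.81, [317.8, 73.2]), (0.8, [253.3, 283.9]), (0.7, [228.0, 411.6])]
fence []
side 475.80579858408976 475.80579858408976 321.38719455755665 235.99442442915395 [[-0.84283593  0.35680651 -0.40288548  0.19345429]
 [-0.53809548 -0.57122841  0.61979945  0.61013068]
 [-0.00899115  0.7391801   0.6734478   0.74959447]
 [ 0.          0.          0.          1.        ]] ['pixels', 'fx', 'fy', 'cx', 'cy', 'cam_to_world']
jig [(0.95, [277.8, 299.4])]
clamp [(0.71, [279.6, 290.3])]
knob_grip [(0.75, [276.8, 260.
[... 238 characters left out ...]
([ 1.12070146e+00,  3.80564697e-01,  1.29739245e+00, -7.00464811e-06,
        1.46362124e+00, -2.15293333e-01]), 'joint_velocities': array([-2.25628773e-04, -8.82915540e-04,  5.20398616e-04,  1.02865190e-03,
       -6.88692591e-06,  1.44412738e-03]), 'tau': array([ 1.34835474e-03, -4.48237896e+01, -2.31434530e+01, -1.90230662e-05,
        3.07184937e-04,  1.27249362e-05]), 'tool_pos': array([0.12794736, 0.53488603, 0.22064392]), 'tcp_rot': array([1.17130895e-01, 9.93116485e-01, 5.60475922e-06, 5.62091037e-06]), 'wrist_force': array([-0.45074078,  0.75568956, -1.2644245 ]), 'wrist_torque': array([-0.00539841, -0.05755827, -0.01312765]), 'grip_force': 0.0, 'gripper_width': 0.08549104313419126}
```

View pics/top0.png

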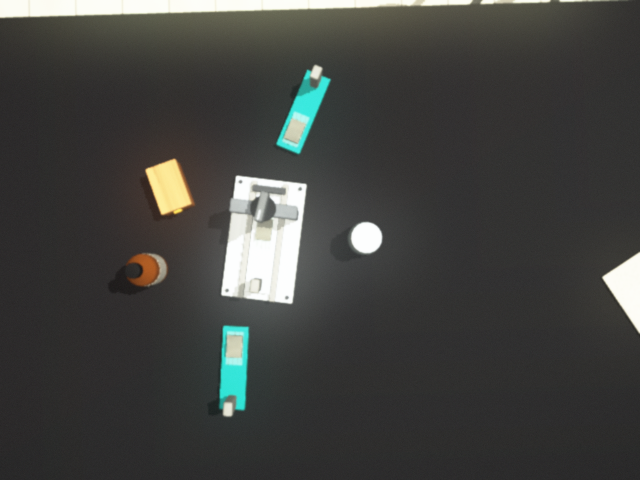

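View pics/side0.png

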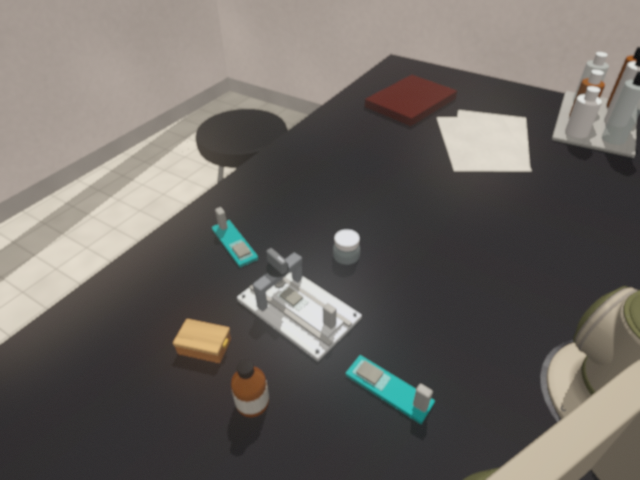

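```bash
cat > h.py <<'E'
from plant import manip, grip, telemetry, imaging
import numpy as np, cv2
def ray(f,p):
    M=np.array(f["cam_to_world"]); d=M[:3,:3]@np.array([(p[0]-f["cx"])/f["fx"],-(p[1]-f["cy"])/f["fy"],-1])
    return M[:3,3],d
def atz(f,p,z):
    o,d=ray(f,p); return o+d*(z-o[2])/d[2]
def q(psi):  # tool down, closing axis (tool y) at psi+90deg
    return [np.sin(-psi/2),np.cos(psi/2),0,0]
E
python3 - <<'E'
from h import *
f=imaging.grab_frame("top"); s=imaging.grab_frame("side")
img=f["pixels"]; cv2.imwrite("pics/crop1.png",cv2.resize(img[165:315,205:320,::-1],None,fx=4,fy=4,interpolation=cv2.INTER_CUBIC))
print("tab",atz(f,(253.3,283.9),.072),atz(s,(329.3,305.1),.072))
print("knob",atz(f,(260.7,208.6),.108),atz(s,(276.8,260.4),.108))
for p in ((236,177),(307,183),(293,303),(222,296)): print(atz(f,p,.012))
m=(img.min(2)>110).astype(np.uint8); m[:170]=0;m[310:]=0;m[:,:200]=0;m[:,330:]=0
m=cv2.morphologyEx(m,cv2.MORPH_OPEN,np.ones((3,3)))
c=max(cv2.findContours(m,0,1)[0],key=cv2.contourArea); b=cv2.boxPoints(cv2.minAreaRect(c)); print(b)
w=np.array([atz(f,p,.012) for p in b]);print(w)
print("jar",atz(f,(366,238),.055))
E
```

```text
tab [0.4885985  0.14325045 0.072     ] [0.48589224 0.1365825  0.072     ]
knob [0.61305352 0.1236424  0.108     ] [0.61205    0.12244685 0.108     ]
[0.68211756 0.17700863 0.012     ]
[0.66731649 0.04723257 0.012     ]
[0.44880125 0.07907472 0.012     ]
[0.46533554 0.20793699 0.012     ]
[[218.57681 295.59726]
 [232.8635  174.16042]
 [307.1877  182.90445]
 [292.90103 304.3413 ]]
[[0.46625119 0.21414693 0.012     ]
 [0.68750946 0.18262313 0.012     ]
 [0.66748229 0.04688347 0.012     ]
 [0.44637218 0.07932353 0.012     ]]
jar [ 0.56175894 -0.05298358  0.055     ]
```

View pics/crop1.png

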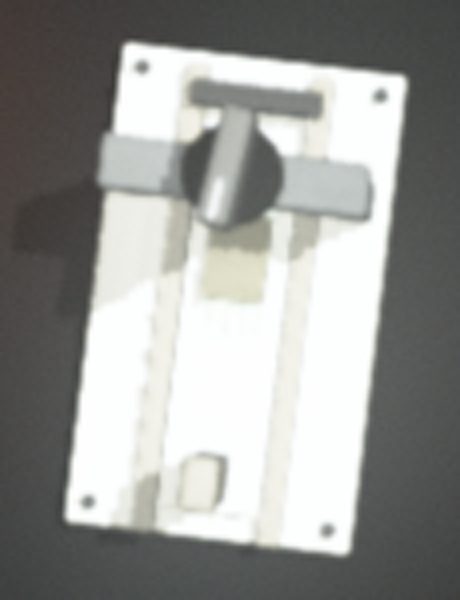

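The views show the jig at yaw ≈ -8.2°, the knob at top px (261,208) and the carrier tab at about (255,285). The turquoise look-alikes are off the jig.

```bash
python3 - <<'E'
from h import *
psi=-0.143; u=np.array([np.cos(psi),np.sin(psi),0])
p=np.array([.486,.1405,.063])
def st(l):
    o=telemetry.get_obs(); print(l,round(o["time"],1),o["tool_pos"].round(4),o["wrist_force"].round(1),o["wrist_torque"].round(2),round(o["gripper_width"],4),o["joint_positions"].round(2))
    return o
manip.move_pose(p+[0,0,.09],q(psi)); st("above")
print(manip.servo_line(p,rate=.1,until_force=12)); st("down")
grip(0.0,effort=30); o=st("grip")
if o["gripper_width"]>0.01:
    a=o["tool_pos"]
    print(manip.servo_line(a+u*.06,rate=.02,until_force=15)); o=st("pushed")
    print("along",(o["tool_pos"]-a)@u)
f=imaging.grab_frame("top"); cv2.imwrite("pics/push.png",f["pixels"][:,:,::-1])
E
```

```text
above 2.7 [0.4858 0.1412 0.1531] [ 0.1  0.7 -0.6] [-0.01  0.06  0.04] 0.0855 [ 0.05  0.37  1.53  0.    1.24 -1.38]
False
down 3.8 [0.4863 0.1406 0.0635] [-0.8  0.1  0.6] [0.01 0.01 0.05] 0.0857 [ 0.05  0.48  1.65  0.    1.01 -1.38]
grip 4.6 [0.486  0.1405 0.063 ] [ 0.7 -0.5  0.3] [-0.08  0.02  0.07] 0.0002 [ 0.05  0.48  1.65  0.    1.01 -1.38]
```

```bash
python3 - <<'E'
from h import *
f=imaging.grab_frame("side")
cv2.imwrite("pics/s2.png",cv2.resize(f["pixels"][220:380,230:390,::-1],None,fx=3.6,fy=3.6,interpolation=cv2.INTER_CUBIC))
E
```

```text
(no output)
```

View pics/s2.png

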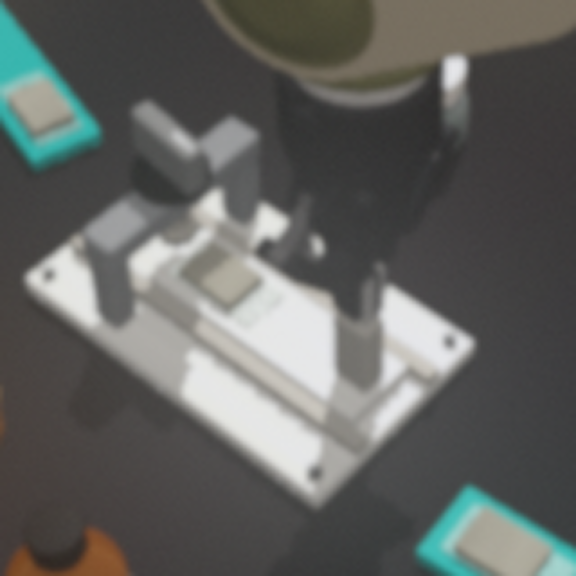

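View pics/push.png

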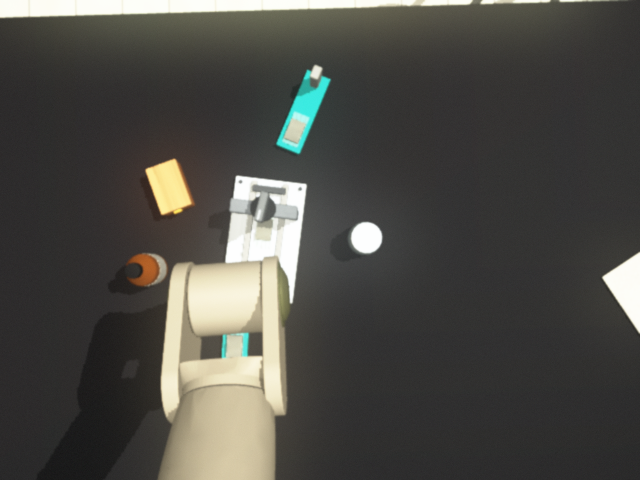

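```bash
cat >> h.py <<'E'
def proj(f,P):
    M=np.linalg.inv(np.array(f["cam_to_world"])); c=M[:3,:3]@np.array(P)+M[:3,3]
    return (f["cx"]+f["fx"]*c[0]/-c[2], f["cy"]-f["fy"]*c[1]/-c[2])
E
python3 - <<'E'
from h import *
f=imaging.grab_frame("side"); o=telemetry.get_obs(); p=o["tool_pos"]
print(o["gripper_width"],o["tcp_rot"],o["grip_force"])
im=cv2.resize(f["pixels"][210:350,250:390,::-1],None,fx=4,fy=4,interpolation=cv2.INTER_CUBIC)
im=cv2.convertScaleAbs(im,alpha=1.8,beta=20)
def mark(P,col):
    u,v=proj(f,P); print(u,v); cv2.circle(im,(int((u-250)*4),int((v-210)*4)),4,col,-1)
mark(p,(0,0,255)); mark(p-[0,0,.022],(0,255,0)); mark(p+[0,0,.05],(255,0,0))
mark((.486,.1405,.072),(0,255,255))
for n in ("tab_top","knob_grip"): print(n,[(round(d["confidence"],2),d["point"]) for d in imaging.place_of(n,"side")[:3]])
cv2.imwrite("pics/s3.png",im)
E
```

```text
0.0002370209492230419 [ 7.14388455e-02  9.97444981e-01 -1.57297168e-06 -1.54846848e-05] 0.0
328.11012117703854 309.64666072504207
328.1039270443715 317.14682857082244
328.12501362946944 291.6141291549911
328.1126884940563 306.49986070432556
tab_top [(0.81, [426.8, 389.2]), (0.79, [327.2, 307.1]), (0.7, [216.0, 209.0])]
knob_grip [(0.86, [276.2, 260.4]), (0.44, [345.6, 256.2])]
```

View pics/s3.png

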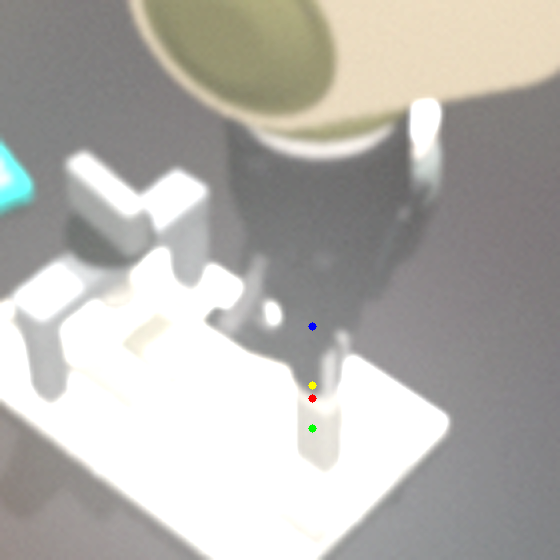

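```bash
python3 - <<'E'
from h import *
o=telemetry.get_obs(); p=o["tool_pos"]
print(o["wrist_force"])
print(manip.servo_line(p+[0,0,.06],rate=.1,until_force=15))
P=[]
for w in (0.0,0.085):
    grip(w); o=telemetry.get_obs(); print(o["time"],o["gripper_width"],o["tool_pos"],o["wrist_force"].round(1))
    f=imaging.grab_frame("side")
    im=cv2.resize(f["pixels"][190:350,250:390,::-1],None,fx=2.8,fy=2.8,interpolation=cv2.INTER_CUBIC)
    im=cv2.convertScaleAbs(np.uint8(255*(im/255.)**.5),alpha=1.1)
    for z,c in ((0,(0,0,255)),(-.022,(0,255,0)),(.05,(255,0,0))):
        u,v=proj(f,o["tool_pos"]+[0,0,z]); cv2.circle(im,(int((u-250)*2.8),int((v-190)*2.8)),3,c,-1)
    P.append(im)
cv2.imwrite("pics/s4.png",np.hstack(P))
E
```

```text
[ 0.28546034  0.8847473  -0.73904926]
False
5.775 1.2042684337255432e-06 [0.48577157 0.14046331 0.12243556] [-0.1  1.  -0.2]
6.6083 0.08465783177132238 [0.486013   0.14048617 0.1230003 ] [ 0.7 -0.5  0.1]
```

View pics/s4.png

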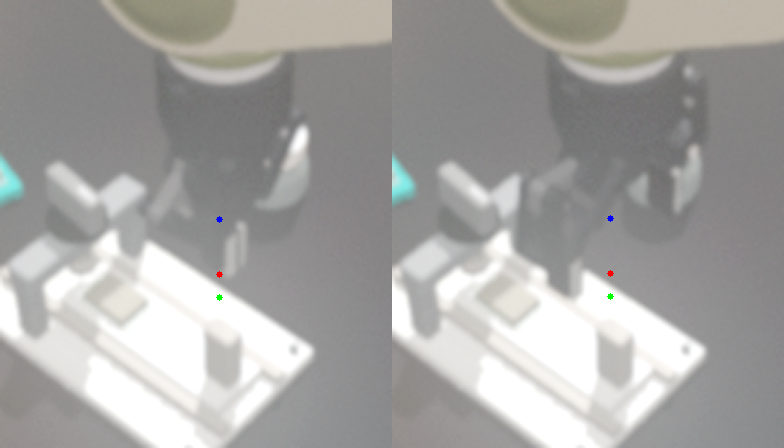

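The hand is in the wrong place relative to the tab. The closed tips look about 2 cm from where they should project, so I'll probe straight down with closed fingers.

```bash
python3 - <<'E'
from h import *
grip(0.0)
p=telemetry.get_obs()["tool_pos"]
print(manip.servo_line([p[0],p[1],.047],rate=.04,until_force=5))
o=telemetry.get_obs(); print(o["time"],o["tool_pos"].round(4),o["wrist_force"].round(1),o["wrist_torque"].round(2))
f=imaging.grab_frame("side"); print(proj(f,(0,0,0)),proj(f,(0,0,.1)))
im=cv2.resize(f["pixels"][220:360,260:400,::-1],None,fx=4,fy=4,interpolation=cv2.INTER_CUBIC)
im=np.uint8(255*(im/255.)**.6)
for z,c in ((0,(0,0,255)),(-.022,(0,255,0))):
    u,v=proj(f,o["tool_pos"]+[0,0,z]); cv2.circle(im,(int((u-260)*4),int((v-220)*4)),3,c,-1)
cv2.imwrite("pics/s5.png",im)
E
```

```text
True
8.8167 [0.4859 0.1405 0.0613] [-2.1 -0.6  9.2] [-0.09  0.39 -0.02]
(np.float64(615.7833306599532), np.float64(398.2863764184491)) (np.float64(642.0793702490257), np.float64(365.4254042458457))
```

View pics/s5.png

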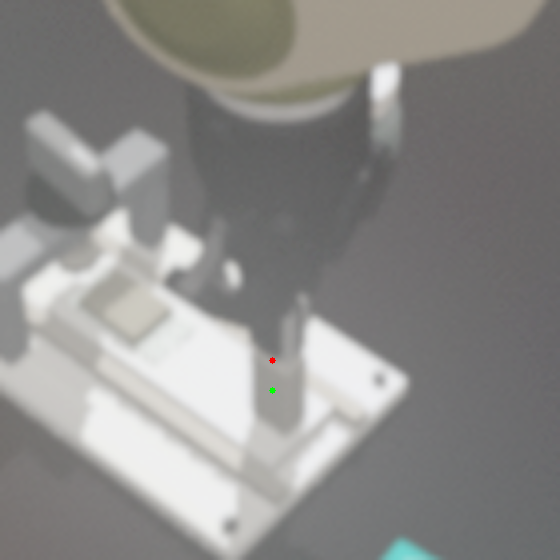

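Contact came at reported z=0.061, on the tab top (72 mm). So the real fingertips sit about 33 mm higher than reported, at TCP z + 11 mm, and the horizontal position agrees. I'll compensate in z, then grip and push.

```bash
cat >> h.py <<'E'
def st(l):
    o=telemetry.get_obs(); print(l,round(o["time"],1),o["tool_pos"].round(4),o["wrist_force"].round(1),o["wrist_torque"].round(2),round(o["gripper_width"],4),o["joint_positions"].round(2))
    return o
E
python3 - <<'E'
from h import *
psi=-0.143; u=np.array([np.cos(psi),np.sin(psi),0])
p=np.array([.486,.1405,.036])
manip.servo_line([p[0],p[1],.10],rate=.1)
grip(.085)
r=manip.servo_line(p,rate=.06,until_force=8); o=st("down"); print(r)
if not r:
    grip(0.0,effort=30); o=st("grip")
    if o["gripper_width"]>0.01:
        a=o["tool_pos"]
        print(manip.servo_line(a+u*.06,rate=.02,until_force=15)); o=st("pushed")
        print("along",(o["tool_pos"]-a)@u)
E
```

```text
down 11.4 [0.4862 0.1405 0.0363] [-0.3  0.1 -0. ] [0.02 0.04 0.01] 0.0852 [ 0.05  0.53  1.67  0.    0.94 -1.38]
False
grip 12.0 [0.4862 0.1408 0.0361] [1.2 3.2 0.5] [ 0.65 -0.13 -0.08] 0.0154 [ 0.05  0.53  1.67  0.    0.94 -1.38]
True
pushed 13.8 [0.5178 0.1363 0.036 ] [-1.5  0.9  5.3] [ 0.03 -0.   -0.03] 0.0154 [ 0.04  0.57  1.59  0.    0.99 -1.39]
along 0.03199923231362336
```

```bash
python3 - <<'E'
from h import *
psi=-0.143; u=np.array([np.cos(psi),np.sin(psi),0])
a=telemetry.get_obs()["tool_pos"]
print(manip.servo_line(a+u*.012,rate=.01,until_force=15)); o=st("push2")
print("along",(o["tool_pos"]-a)@u)
grip(.085); st("rel")
a=o["tool_pos"]; manip.servo_line([a[0],a[1],.17],rate=.2)
m=np.array([.6125,.123])-u[:2]*.25
manip.servo_line([m[0],m[1],.2],rate=.3)
f=imaging.grab_frame("top"); s=imaging.grab_frame("side")
for n,z in(("tab_top",.072),("knob_grip",.108)):
    for c,g in(("top",f),("side",s)): print(n,c,[(round(d["confidence"],2),atz(g,d["point"],z).round(4)[:2]) for d in imaging.place_of(n,c)[:3]])
cv2.imwrite("pics/t2.png",np.hstack([cv2.resize(f["pixels"][165:315,210:320,::-1],None,fx=3.6,fy=3.6,interpolation=cv2.INTER_CUBIC),cv2.resize(s["pixels"][240:340,270:340,::-1],None,fx=5.4,fy=5.4,interpolation=cv2.INTER_CUBIC)]))
st("")
E
```

```text
True
push2 14.3 [0.5178 0.1365 0.0359] [-1.1  0.1  4.1] [-0.   -0.11 -0.02] 0.0151 [ 0.04  0.57  1.58  0.    1.   -1.39]
along -0.00010430453189375327
rel 14.9 [0.5176 0.1368 0.0356] [-0.2 -0.3 -0.1] [0.06 0.03 0.03] 0.0847 [ 0.04  0.57  1.58  0.    1.   -1.39]
tab_top top [(0.75, array([0.8482, 0.026 ])), (0.41, array([0.6089, 0.1124]))]
tab_top side [(0.75, array([0.2707, 0.1977])), (0.6, array([0.5251, 0.1374])), (0.59, array([0.8523, 0.0299]))]
knob_grip top [(0.6, array([0.6142, 0.1234]))]
knob_grip side [(0.9, array([0.6066, 0.125 ]))]
 16.7 [0.3656 0.1585 0.1995] [-0.3  0.9  0.3] [ 0.04 -0.01  0.03] 0.085 [ 0.11  0.14  1.71  0.    1.31 -1.32]
```

View pics/t2.png

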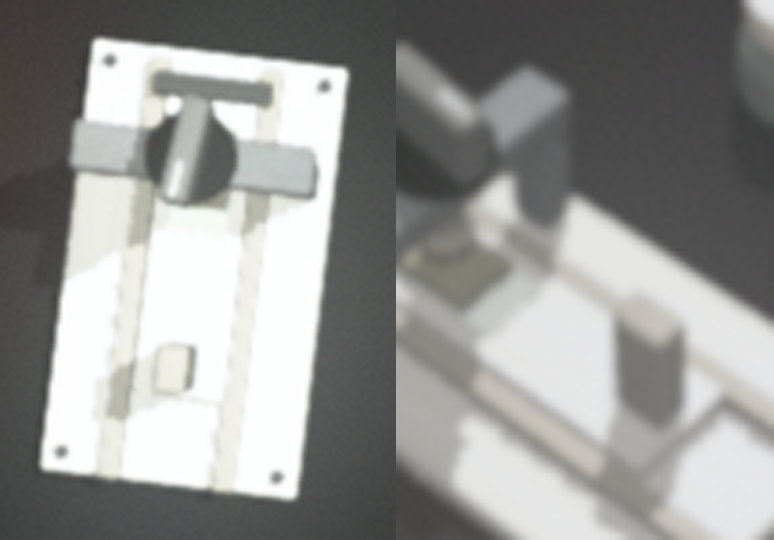

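```bash
python3 - <<'E'
from h import *
psi=-0.143; u=np.array([np.cos(psi),np.sin(psi),0])
t=np.array([.5177,.1366,.036])
grip(0.0); b=t-u*.04
manip.move_pose(b+[0,0,.05],q(psi)); manip.servo_line(b,rate=.15)
print(manip.servo_line(t-u*.012,rate=.025,until_force=7)); o=st("touch")
x0=(o["tool_pos"]-t)@u
print(manip.servo_line(o["tool_pos"]+u*.008,rate=.01,until_force=15)); o=st("push"); print("from tab",x0,(o["tool_pos"]-t)@u)
a=o["tool_pos"]; manip.servo_line(a-u*.01,rate=.1); manip.servo_line([*(a-u*.01)[:2],.17],rate=.25); st("up")
for k in (0,1): 
    for j in (-.2,): print(manip.solve_ik([.6125,.123,.09],q(psi-.075+k*np.pi)))
E
```

```text
True
touch 19.4 [0.4941 0.1399 0.0356] [ 0.3 -0.1  0.2] [-0.02 -0.02  0.04] -0.0 [ 0.04  0.54  1.65  0.    0.95 -1.38]
True
push 19.8 [0.4938 0.1399 0.0351] [ 0.5  0.5 -0.4] [ 0.03 -0.03  0.03] 0.0001 [ 0.04  0.54  1.65  0.    0.96 -1.38]
from tab -0.02382087278602058 -0.024075057635781504
up 20.8 [0.4835 0.1412 0.169 ] [-0.4  0.2 -1.1] [-0.   -0.01 -0.03] 0.0001 [ 0.05  0.35  1.5   0.    1.3  -1.38]
[ 8.97163038e-03  6.22366201e-01  1.26900667e+00 -4.44089210e-16
  1.25021979e+00 -1.34382470e+00]
[ 8.97163038e-03  6.22366201e-01  1.26900667e+00 -4.44089210e-16
  1.25021979e+00  1.79776796e+00]
```

The carrier is home: a 15 N push from behind gave no movement and matched the earlier one. Next is the knob; I'll grasp it and start turning clockwise (j6 increasing) while logging torque.

```bash
cat >> h.py <<'E'
def turn(pos,psi,n,step=.1):
    """turn clockwise n steps about pos; log time, psi, force, torque z"""
    for i in range(n):
        psi-=step; manip.move_pose(pos,q(psi)); o=telemetry.get_obs()
        print(round(o["time"],2),"psi %.3f j6 %.3f"%(psi,o["joint_positions"][5]),o["wrist_force"].round(1),"Tz %.3f"%o["wrist_torque"][2],flush=True)
    return psi
E
python3 - <<'E'
from h import *
psi=-0.143-.075; k=np.array([.615,.1225,.084])
grip(.085)
manip.move_pose(k+[0,0,.07],q(psi))
r=manip.servo_line(k,rate=.1,until_force=8); st("down"); print(r)
if not r:
    grip(0.0,effort=40); o=st("grip")
    if o["gripper_width"]>.008: turn(k,psi,4)
E
```

```text
down 23.0 [0.6153 0.1226 0.0848] [-0.3 -0.9 -0.1] [ 0.01  0.01 -0.01] 0.085 [ 0.01  0.63  1.27 -0.    1.24 -1.34]
False
grip 23.7 [0.6152 0.1228 0.0842] [0.1 3.2 2.1] [ 0.46 -0.05  0.04] 0.013 [ 0.01  0.63  1.27  0.    1.24 -1.34]
23.91 psi -0.318 j6 -1.247 [1.3 3.7 2.5] Tz -0.174
24.16 psi -0.418 j6 -1.147 [1.7 5.  2.6] Tz -0.174
24.41 psi -0.518 j6 -1.047 [1.2 5.  2.1] Tz -0.207
24.66 psi -0.618 j6 -0.947 [1.4 5.4 1.8] Tz -0.230
```

```bash
python3 - <<'E'
from h import *
psi=-.618; k=np.array([.615,.1229,.084]); n=0
while psi>-4.2 and n<2:
    psi=turn(k,psi,1)
    n=n+1 if abs(telemetry.get_obs()["wrist_torque"][2])>.28 else 0
E
```

```text
24.91 psi -0.718 j6 -0.848 [2.8 5.  2.2] Tz -0.160
25.16 psi -0.818 j6 -0.748 [2.6 5.5 0.8] Tz -0.181
25.41 psi -0.918 j6 -0.649 [4.  6.8 2.1] Tz -0.189
25.66 psi -1.018 j6 -0.548 [2.9 6.  1.5] Tz -0.176
25.91 psi -1.118 j6 -0.448 [4.1 6.2 1.5] Tz -0.151
26.16 psi -1.218 j6 -0.348 [4.  5.9 0.2] Tz -0.125
26.41 psi -1.318 j6 -0.248 [4.5 5.9 0.7] Tz -0.166
26.66 psi -1.418 j6 -0.148 [5.3 6.3 0.7] Tz -0.141
26.91 psi -1.518 j6 -0.048 [ 5.4  6.9 -0.1] Tz -0.121
27.16 psi -1.618 j6 0.052 [5.7 6.5 0.4] Tz -0.225
27.41 psi -1.718 j6 0.152 [ 6.2  7.5 -0.8] Tz -0.193
27.66 psi -1.818 j6 0.252 [7.  6.6 0.2] Tz -0.189
27.91 psi -1.918 j6 0.352 [ 7.2  6.  -1.2] Tz -0.216
28.16 psi -2.018 j6 0.452 [ 7.1  5.6 -0.8] Tz -0.146
28.41 psi -2.118 j6 0.551 [ 8.5  6.  -1.3] Tz -0.149
28.66 psi -2.218 j6 0.652 [ 8.9  6.  -1.4] Tz -0.174
28.91 psi -2.318 j6 0.752 [ 8.9  6.6 -0.7] Tz -0.187
29.16 psi -2.418 j6 0.852 [ 9.2  5.7 -1.3] Tz -0.168
29.41 psi -2.518 j6 0.952 [ 9.4  4.5 -0.5] Tz -0.194
29.66 psi -2.618 j6 1.052 [ 8.9  4.7 -0.8] Tz -0.182
29.91 psi -2.718 j6 1.152 [ 9.7  4.8 -2.7] Tz -0.216
30.16 psi -2.818 j6 1.252 [ 9.7  4.5 -2.7] Tz -0.188
30.41 psi -2.918 j6 1.352 [ 9.9  2.9 -1.8] Tz -0.139
30.66 psi -3.018 j6 1.452 [ 9.8  3.7 -2.2] Tz -0.194
30.91 psi -3.118 j6 1.551 [10.3  3.1 -0.8] Tz -0.086
31.16 psi -3.218 j6 1.651 [ 9.7  2.7 -2.2] Tz -0.031
31.41 psi -3.318 j6 1.751 [10.2  2.6 -1.2] Tz -0.104
31.66 psi -3.418 j6 1.851 [ 9.7  2.6 -2.4] Tz -0.065
31.91 psi -3.518 j6 1.951 [10.2  2.1 -2.1] Tz -0.024
32.16 psi -3.618 j6 2.051 [ 9.2  0.4 -1.4] Tz 0.017
32.41 psi -3.718 j6 2.151 [ 8.6  0.3 -2.2] Tz -0.032
32.66 psi -3.818 j6 2.251 [ 8.5 -0.2 -0.9] Tz -0.039
32.91 psi -3.918 j6 2.351 [ 8.5  0.1 -1. ] Tz -0.058
33.16 psi -4.018 j6 2.451 [ 8.  -0.9 -1.6] Tz -0.030
33.41 psi -4.118 j6 2.551 [ 7.6 -0.5 -0.8] Tz -0.066
33.66 psi -4.218 j6 2.651 [ 6.7 -0.6 -0.2] Tz -0.070
```

```bash
python3 - <<'E'
from h import *
k=np.array([.615,.1229,.084]); p0=-4.218
def rd(l):
    v=[]
    for i in range(5):
        o=telemetry.get_obs(); v.append([*o["wrist_force"],*o["wrist_torque"],o["tau"][5],o["joint_positions"][5]]); manip.dwell(.02)
    print(l,round(o["time"],2),np.mean(v,0).round(3),round(o["gripper_width"],4))
rd("now")
for d in (.04,.08,.12,.16,.12,.08,.04,0): manip.move_pose(k,q(p0+d)); rd(d)
E
```

```text
now 33.73 [ 6.946 -1.11  -0.392 -0.126 -1.149 -0.02   0.058  2.651] 0.013
0.04 34.06 [ 7.614 -1.211 -0.679 -0.093 -1.156  0.268  0.262  2.61 ] 0.0134
0.08 34.39 [ 7.419 -0.649 -0.571 -0.079 -1.222  0.319  0.268  2.57 ] 0.0134
0.12 34.73 [ 7.677 -0.77  -0.818 -0.088 -1.237  0.287  0.268  2.53 ] 0.0133
0.16 35.06 [ 7.427 -0.704 -0.718 -0.024 -1.234  0.298  0.268  2.49 ] 0.0129
0.12 35.39 [ 7.947e+00 -4.920e-01 -6.970e-01 -6.200e-02 -1.226e+00 -2.500e-02
  4.000e-03  2.531e+00] 0.0133
0.08 35.73 [ 7.471e+00 -9.520e-01 -7.530e-01 -7.500e-02 -1.198e+00 -2.000e-02
 -5.000e-03  2.571e+00] 0.0131
0.04 36.06 [ 7.289e+00 -1.086e+00 -5.530e-01 -7.800e-02 -1.154e+00 -2.500e-02
 -4.000e-03  2.611e+00] 0.0135
0 36.39 [ 7.390e+00 -6.200e-01 -3.540e-01 -1.110e-01 -1.142e+00 -4.500e-02
 -4.000e-03  2.651e+00] 0.0131
```

Torque steps by +0.13 N·m at psi ≈ -3.07, which is the touch. The small reverse test confirms a load of about 0.13 against clockwise turning. The target is psi ≈ -4.64, but j6 would pass its limit, so I'll regrasp half a turn back.

```bash
python3 - <<'E'
from h import *
k=np.array([.6155,.1229,.084]); p0=-4.218; pf=-3.07-np.pi/2
grip(.085); st("open")
manip.servo_line(k+[0,0,.07],rate=.2)
a=telemetry.get_obs()["joint_positions"].copy(); a[5]-=np.pi; manip.goto_joints(a)
print(telemetry.get_obs()["tcp_rot"].round(3),np.round(q(p0+np.pi),3))
r=manip.servo_line(k,q(p0+np.pi),rate=.1,until_force=8); st("down"); print(r)
if not r:
    grip(0.0,effort=40); o=st("grip")
    psi=p0+np.pi
    n=5; s=(p0-pf)/n
    if o["gripper_width"]>.008: turn(k,psi,n,s)
    manip.dwell(.2); st("end")
E
```

```text
open 37.1 [0.615  0.1229 0.084 ] [0.3 0.3 0.5] [-0.04  0.    0.02] 0.0849 [ 0.01  0.63  1.27 -0.    1.24  2.66]
[0.513 0.859 0.    0.   ] [0.513 0.859 0.    0.   ]
down 41.1 [0.6159 0.1229 0.0847] [-0.6  0.  -0.5] [ 0.    0.02 -0.02] 0.085 [ 0.01  0.63  1.27 -0.    1.24 -0.49]
False
grip 41.8 [0.6159 0.1231 0.0843] [1.5 1.2 1.2] [ 0.22 -0.22  0.08] 0.013 [ 0.01  0.63  1.27  0.    1.24 -0.49]
42.0 psi -1.161 j6 -0.403 [3.3 2.1 2.4] Tz -0.005
42.25 psi -1.246 j6 -0.320 [4.  2.5 1.6] Tz -0.040
42.5 psi -1.330 j6 -0.235 [4.7 3.4 1.7] Tz -0.032
42.75 psi -1.415 j6 -0.150 [3.9 1.6 2. ] Tz -0.082
43.0 psi -1.499 j6 -0.066 [4.2 3.2 1.4] Tz 0.030
end 43.2 [0.616  0.1231 0.0842] [4.7 3.  1.5] [ 0.48 -0.67 -0.04] 0.013 [ 0.01  0.63  1.27  0.    1.24 -0.07]
```

```bash
python3 - <<'E'
from h import *
grip(.085); p=telemetry.get_obs()["tool_pos"]
manip.servo_line([p[0],p[1],.17],rate=.2); manip.move_pose([.366,.1585,.2],q(-.143))
f=imaging.grab_frame("top"); st("")
a=cv2.resize(f["pixels"][165:315,205:320,::-1],None,fx=3.6,fy=3.6,interpolation=cv2.INTER_CUBIC)
b=cv2.resize(f["pixels"][120:320,110:400,::-1],None,fx=1.3,fy=1.3); b=cv2.copyMakeBorder(b,0,540-b.shape[0],0,0,0)
cv2.imwrite("pics/end.png",np.hstack([a,b]))
E
```

```text
45.7 [0.3667 0.1584 0.1996] [-0.1  0.3  0.3] [0.09 0.02 0.04] 0.0851 [ 0.11  0.14  1.71 -0.    1.3  -1.32]
```

View pics/end.png

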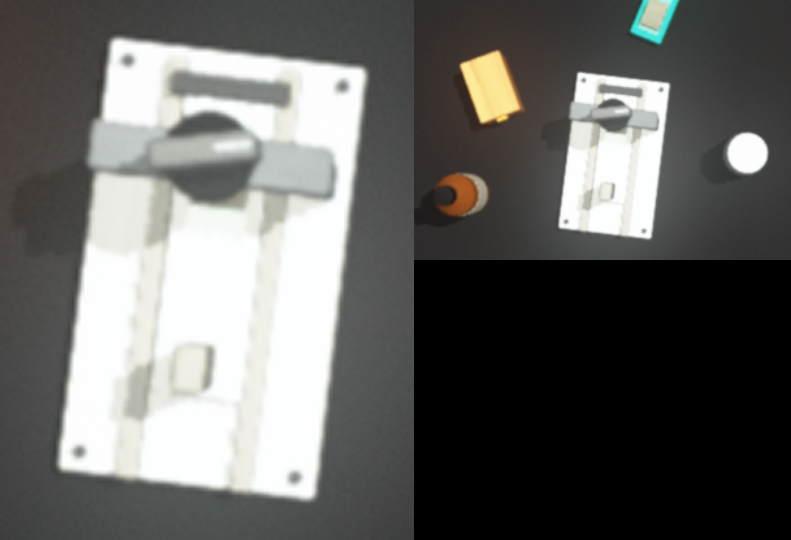

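The picture shows the knob bar's white mark pointing right at about (235,146). That matches about 253° clockwise from its start. The tab is at home and the neighbouring things are untouched.

```bash
python3 -c "
from plant import manip
print(manip.job_done())"
```

```text
the job is handed in; nothing more can be done
None
```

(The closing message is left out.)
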